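# Twist the grinding cup home in the bench mill and close the guard

## Robot

A 7-joint arm with a two-finger parallel gripper is mounted at the origin on a cart in front of the work surface, level with it; the furniture and walls round the work are solid. World frame = base frame: x ahead of the robot, y to its left, z up, the work surface at z = 0. Lengths are in m, angles in rad, forces in N, time in s.
With the tool pointing down it reaches from about 0.4 to 0.75 m from the base axis. Payload 19.5 kg.
Tool frame: the origin (TCP) lies midway between the tips of the shut fingers; the grasp point (between the pads) lies 19 mm behind it; x points along the fingers, z is the direction in which the jaws open and shut, and the axes are right-handed (so a half turn about x gives the same grasp; the last joint's range is limited). The gripper opens to 85 mm and grips with 20 to 120 N. Pads are 22 mm wide; open, the fingers measure 114 mm over their backs; the gripper's body (76 mm by 85 mm) begins 54 mm behind the grasp point. The pads swing forward as they close: fully open they stand 13 mm farther back than shut.
Start: joints at [-1.265, 0.707, -0.028, 1.485, 0.022, 0.951, -0.075], TCP at [0.196, 0.541, 0.231] pointing down, gripper open.
Joint ranges: [-2.71, 2.71], [-0.32, 2.16], [-1.57, 1.52], [0, 2.45], [-1.46, 4.6], [0, 2.02], [-2.83, 2.83]. Speed limits (rad/s): [1.89, 1.89, 2.57, 2.57, 3.01, 3.01, 3.01].

## Interface

Orientations are given as a unit quaternion [w, x, y, z].
In Python, from station import manip, imaging, job_done, recognise, tip_of gives the robot as it stands.
- The arm moves only by the shell command python3 -m inch 'ROWS' [FORCE]. ROWS is JSON, a list of rows, each a list of 7 numbers: the closure in counts, from 0 (fully open) to 255 (shut), then the shift along the tool's x, y, z in m, then the turn, a rotation vector about the tool's x, y, z in degrees. A call has 1 to 12 rows; each row is the pose to reach, as a shift and turn from the pose measured when the call began, along the tool's axes at that moment; what a row does not reach only later rows make up. A row lasts 1/12 s, in which the tool goes at most 41.7 mm and 7.16 degrees, less where a joint would pass 70% of its speed; a pose out of reach is approached as far as the arm can. A call with a gripper value outside its range is refused whole. The fingers move at their own pace and stop on an object; FORCE is the grip in N (left out, the last holds). Time passes only in rows, so rows that repeat a pose let the fingers close. It gives the time, the measured TCP pose, the force and the opening at its end, in the units of the state.
- manip.get_state(): the state, without advancing time (a new reading comes with each control period).
- imaging.read_camera(name): name is "scene" or "top" or "wrist"; returns a dict with "img" (384x512x3 uint8, red, green, blue), "fx", "fy", "cx", "cy" (pixels), "extrinsics" (4x4, takes a point from camera to world coordinates). Camera axes: x right, y up, looking along -z (the intrinsics and any distortion apply to the point x, -y, -z); pixel columns grow to the right and rows downward; lengths in m; the calibration is good to about 2 mm. A picture is of the moment at which its call begins. There is no depth.
- job_done(): hands the job in, once; it reports no verdict.
Trained networks look in a picture, given as the dict that the camera call returned (one of the last four; its "shot" number tells which), for a name from the list of things; names that differ only in an ending like _2 or _b are one class to them, and where a whole thing is asked for, a point or a joint stands for the part that bears it (a point fixed in the world has none). Each returns a list of dicts, best first, with "confidence" (0 to 1); they miss things now and then, are a little off and sometimes report something else, mostly with a low value. They report only what shows in the picture. A call takes as long as a camera call.
- recognise(picture, target): "location" ([x, y, z] in m, in the coordinates of the camera as it stood for that picture, good to about 4 mm: the middle of the surface that is visible of it).
- tip_of(picture, target): "location" ([x, y, z] in m, in the coordinates of the camera as it stood for that picture, good to about 4 mm: a listed point, or the origin of a listed thing).
The state is a dict: "t": time; "joint_pos": joint angles; "joint_vel": joint speeds; "tau": joint torques, N m; "ee_pos": TCP position; "eef_rot": TCP orientation; "wrist_force": force on the tool from outside, world axes, zero at the start; "torque": the same for the moment, N m; "opening": finger opening in m.
Only numpy, scipy, OpenCV 4.12 (cv2) and the standard library are available. Lean on these libraries where they do the work, as an engineer would, in place of code of your own. Each camera call takes 0.05 s, during which the arm holds its last target. There are 200 camera calls.

## Task

The steel grinding cup has only been dropped loosely into the bench mill and stands proud of its collar. Push the cup's black handle round, clockwise as seen from above, so that the cup twists down against its tight seal until it is fully home and will turn no further; then swing the clear guard all the way shut over it. Leave the other things on the bench where they stand.

Things in the scene. Friction and masses are not known exactly. Their poses are not given: they have to be found in the camera images.
- mill: bench mill, fixed: low white box, deck 55 mm above the bench. Origin on the bench under the cup's axis; own x (level) points to the mill's back (hinge side), y to its left, z up. Box spans x -85..100, y -82..82 mm. On the deck: round collar about the cup (radius 50, top 89 mm above the bench), at the back a hinge block 120 mm high (x 72..96), at front left (x -68, y 64) a slim post 117 mm high on which the shut guard rests.
- cup_seat (a point): fixed point on the cup's upright axis at the collar's top face, 89 mm above the bench, where the cup's flange sits when home; own axes as the mill's
- cup (a joint): turn of the cup in its collar, rad: 0 = loosest, growing clockwise seen from above, 1.25 = home (hard stop). Pins in slanting slots draw it down 12.8 mm per rad; it cannot be lifted out. At 1.25 the handle points to the mill's front, a little left (155 deg from mill +x towards +y), at 0 front right. Starts at 0 to 0.25. A tight seal holds it where left: turning takes a steady 0.65 N m, pressing straight down about 50 N.
- cup_rim (a point): centre of the open mouth of the steel cup (outer radius 40 mm, 54 mm high; flange of radius 47 mm, its underside 24 mm below the rim); 113 mm above the bench when home, 129 when loosest; own x towards the handle
- cup_handle (a point): middle of the cup's black handle, a level bar sticking out radially: 58 mm long, 19 wide, 16 high, 56 to 114 mm from the cup's axis. This point is 85 mm from the axis, 118 mm above the bench when loosest, 102 when home. Own x points outward along the handle, z up. Under it is free space down to the deck. Pushed sideways here it takes about 8 N.
- guard (a joint): angle of the clear guard, rad: 0 = shut (level, resting on the post), growing as it opens upward; starts near upright, 1.3 to 1.48. A stiff hinge (about 0.35 N m) holds it wherever it is left. It cannot shut while the cup stands proud: it lands on the rim.
- guard_hinge (a point): middle of the guard's hinge line, fixed: 80 mm behind the cup's axis, 121 mm above the bench; the line runs along the mill's y
- guard_edge (a point): middle of the guard's free edge, 163 mm from the hinge line. The guard is a clear plate 150 mm wide (75 mm either side of this point along the mill's y) flush in a grey frame 8 mm thick (4 mm either side of the plane through hinge line and this point), with a black tab 36 mm wide on the free edge, 45 mm left of the middle, reaching 19 mm beyond it.
- beaker_pp: open white plastic beaker, 98 mm across, 120 mm high, standing left of the mill; origin under its middle
- petri_0: clear flat round dish, 62 mm across, 15 mm high, left of the mill; origin under its middle
- bottle_100_1: small clear bottle with a blue cap, 56 mm across, 131 mm high, right of the mill, one of two alike; origin under its middle
- bottle_100_0: small clear bottle with a blue cap, 56 mm across, 131 mm high, right of the mill, one of two alike; origin under its middle
- timer: flat white countdown timer, 66x62x17 mm, near the front edge, right; origin under its middle
- tape_roll: green roll of tape lying flat, 66 mm across, 19 mm high, far right; origin under its middle
- spatula: thin steel spatula 222 mm long lying near the front edge, left; origin under its middle

How it is judged:
By the outcome, as a careful person would: the job done as asked, in the order asked, and still so for the second after the job is handed in, with the robot touching nothing.
It also fails if it takes over 61 s, if anything falls off the work surface, if the arm or the gripper's body presses on something with over 40 N, if the wrist force passes 120 N, or if a joint passes its speed limit or range.

## Working session

There is one attempt and no reset: what is moved stays moved. The work goes in short steps, Python scripts to look and compute and a shell command to move; the robot and the scene stay as the last step left them, time stands still between calls to the robot, and variables do not carry over. Pictures are saved under pics/ and viewed, about 8 in all and at most 12, crops included, and the job is handed in when it is done.

```bash
ls; mkdir -p pics
cat > h.py <<'E'
import numpy as np, cv2
from station import manip, imaging, job_done, recognise, tip_of
def look(cam,names,fn=tip_of,save=None):
    p=imaging.read_camera(cam)
    if save: cv2.imwrite('pics/'+save,p['img'][:,:,::-1])
    E=np.array(p['extrinsics']); out={}
    for n in names:
        for d in fn(p,n)[:2]:
            w=E[:3,:3]@np.array(d['location'])+E[:3,3]
            print(cam,n,round(d['confidence'],2),np.round(w,4))
            out.setdefault(n,w)
    return p,out
E
python3 - <<'E'
from h import *
s=manip.get_state(); print(s)
for c in ['scene','top']:
    look(c,['mill','cup_seat','cup_rim','cup_handle','guard_hinge','guard_edge','beaker_pp','petri_0','bottle_100_0','timer','tape_roll','spatula'],save=c+'0.png')
a=cv2.imread('pics/scene0.png')
E
```

```text
pics
{'t': 0.0, 'joint_pos': array([-1.26468553,  0.70707252, -0.02763116,  1.48498789,  0.02203729,
        0.95089626, -0.07546754]), 'joint_vel': array([-0.00101117, -0.00025159, -0.0009485 ,  0.00050879,  0.00023648,
       -0.00159709, -0.00171572]), 'tau': array([ 3.12491579e-05, -8.83216524e+01,  1.23452637e+00, -2.36160421e+01,
        1.68550992e-02,  6.59553058e-03, -1.68799374e-05]), 'ee_pos': array([0.19589882, 0.54032746, 0.23084746]), 'eef_rot': array([ 0.57866461, -0.40619271,  0.57925559,  0.40573108]), 'wrist_force': array([-0.06181452,  0.62023704,  0.40272445]), 'torque': array([0.01107314, 0.0217462 , 0.00969599]), 'opening': 0.08583535710663932}
scene mill 0.61 [ 0.5235  0.0064 -0.004 ]
scene beaker_pp 0.72 [ 0.4806  0.1702 -0.0019]
scene beaker_pp 0.69 [ 0.5848  0.1519 -0.0015]
scene petri_0 0.75 [ 0.4816  0.1747 -0.0006]
scene bottle_100_0 0.93 [ 0.5198 -0.4033 -0.0017]
scene bottle_100_0 0.72 [ 0.4254 -0.2454  0.0017]
scene tape_roll 0.57 [ 0.361  -0.3689 -0.0044]
scene spatula 0.58 [ 0.3448  0.4573 -0.002 ]
top mill 0.9 [0.5238 0.0061 0.0043]
top cup_seat 0.64 [0.5215 0.0031 0.0903]
top cup_rim 0.7 [0.5231 0.0064 0.1294]
top cup_handle 0.93 [ 0.4448 -0.0278  0.115 ]
top guard_hinge 0.56 [ 0.596  -0.0085  0.1208]
top guard_edge 0.82 [ 0.569  -0.0056  0.2802]
top beaker_pp 0.87 [ 5.771e-01  1.548e-01 -1.000e-04]
top petri_0 0.61 [ 0.4798  0.173  -0.0015]
top bottle_100_0 0.8 [ 0.5225 -0.4065 -0.0033]
top bottle_100_0 0.61 [ 0.425  -0.2403  0.0007]
top timer 0.7 [ 0.3699 -0.1904  0.0009]
top tape_roll 0.65 [ 3.616e-01 -3.664e-01  2.000e-04]
top spatula 0.7 [0.3494 0.4584 0.0008]
```

```bash
python3 -c "
import cv2,numpy as np
a=cv2.imread('pics/scene0.png');b=cv2.imread('pics/top0.png')
cv2.imwrite('pics/both.png',cv2.resize(np.vstack([a,b]),(450,600)) if 0 else np.hstack([cv2.resize(a,(400,300)),cv2.resize(b,(400,300))]))"
```

```text
(no output)
```

View pics/scene0.png

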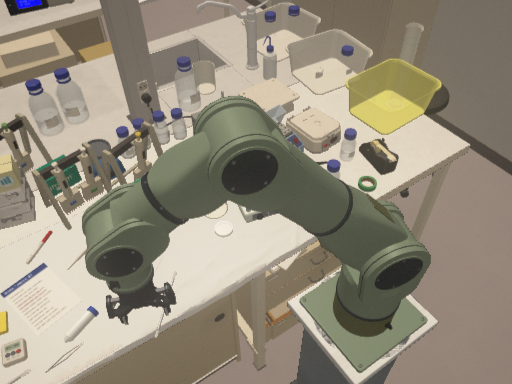

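View pics/top0.png

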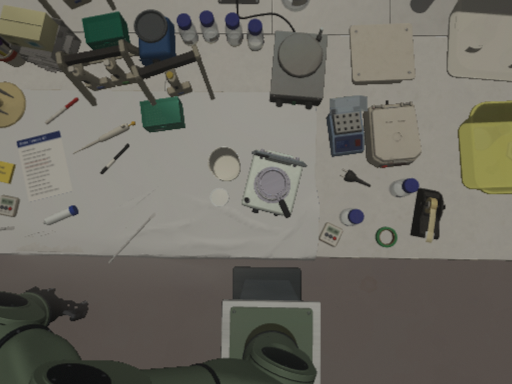

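The top view shows the mill at about (273,183), turned about -11°, with its handle at (284,208) pointing front-right. The guard is upright at (278,157). The arm blocks the scene view. Next I'll work out the tool axes.

```bash
cat >> h.py <<'E'
from scipy.spatial.transform import Rotation as R
def pose():
    s=manip.get_state(); q=s['eef_rot']; return np.array(s['ee_pos']),R.from_quat([q[1],q[2],q[3],q[0]]).as_matrix(),s
def to(w):
    p,M,s=pose(); print('t',round(s['t'],2),'tcp',np.round(p,4),'F',np.round(s['wrist_force'],1),'open',round(s['opening'],3)); print(np.round(M,3))
    for x in np.atleast_2d(w): print(x,'-> tool',np.round(M.T@(x-p),4))
E
python3 -c "
from h import *
to([[.40,-.09,.24],[0.2,.3,.3]])
c=imaging.read_camera('wrist');M=np.array(c['extrinsics']);print(np.round(M,3),c['fx'])"
```

```text
t 1.3 tcp [0.196  0.5405 0.2313] F [ 0.6 -0.1  0.1] open 0.085
[[-0.    -0.94   0.341]
 [-0.     0.341  0.94 ]
 [-1.     0.    -0.   ]]
[ 0.4  -0.09  0.24] -> tool [-0.0087 -0.4067 -0.5232]
[0.2 0.3 0.3] -> tool [-0.0687 -0.0858 -0.2248]
[[ 0.341 -0.901 -0.268  0.127]
 [ 0.94   0.327  0.097  0.565]
 [ 0.    -0.285  0.958  0.374]
 [ 0.     0.     0.     1.   ]] 286.85810301064623
```

```bash
python3 -m inch '[[255,-0.039,-0.303,-0.178,-20,0,0],[255,-0.039,-0.303,-0.178,-20,0,0],[255,-0.039,-0.303,-0.178,-20,0,0],[255,-0.039,-0.303,-0.178,-20,0,0],[255,-0.039,-0.303,-0.178,-20,0,0],[255,-0.039,-0.303,-0.178,-20,0,0],[255,-0.039,-0.303,-0.178,-20,0,0],[255,-0.039,-0.303,-0.178,-20,0,0],[255,-0.03,-0.43,-0.39,-25,0,0],[255,-0.03,-0.43,-0.39,-25,0,0],[255,-0.03,-0.43,-0.39,-25,0,0],[255,-0.03,-0.43,-0.39,-25,0,0]]'; python3 -c "
from h import *
to([.4575,-.071,.25])"
```

```text
t: 2.35
ee_pos: [0.4451, 0.1211, 0.2639]
eef_rot: [-0.477, 0.522, -0.477, -0.522]
wrist_force: [1.8, -0.8, -0.2]
opening: -0.0003
t 2.35 tcp [0.4451 0.1211 0.2639] F [ 1.8 -0.8 -0.2] open -0.0
[[ 0.    -0.996 -0.088]
 [-0.    -0.088  0.996]
 [-1.    -0.    -0.   ]]
[ 0.4575 -0.071   0.25  ] -> tool [ 0.0139  0.0046 -0.1924]
```

```bash
python3 -m inch '[[255,0.014,0.005,-0.192,-8,0,0],[255,0.014,0.005,-0.192,-8,0,0],[255,0.014,0.005,-0.192,-8,0,0],[255,0.014,0.005,-0.192,-8,0,0],[255,0.014,0.005,-0.192,-8,0,0],[255,0.014,0.005,-0.192,-8,0,0],[255,0.014,0.005,-0.192,-8,0,0],[255,0.014,0.005,-0.192,-8,0,0]]' >/dev/null; python3 -c "
from h import *
N=['mill','cup_seat','cup_rim','cup_handle','guard_hinge','guard_edge']
look('wrist',N,save='w1.png');look('scene',N,save='s1.png');look('top',N)
to([.4575,-.071,.1])"
```

```text
wrist mill 0.95 [ 0.5268  0.0014 -0.0018]
wrist cup_seat 0.92 [0.5186 0.0013 0.0896]
wrist cup_rim 0.87 [0.5231 0.0084 0.1286]
wrist cup_rim 0.23 [ 0.4828  0.175  -0.005 ]
wrist cup_handle 0.97 [ 0.445  -0.0324  0.1191]
scene mill 0.87 [ 0.5223  0.0019 -0.0048]
scene cup_seat 0.89 [0.5221 0.0044 0.0922]
scene cup_rim 0.63 [0.5218 0.0017 0.1231]
scene cup_handle 0.82 [ 0.4461 -0.0302  0.1219]
scene guard_hinge 0.57 [ 0.5993 -0.0124  0.121 ]
scene guard_hinge 0.29 [ 0.5819  0.1514 -0.0021]
scene guard_edge 0.7 [ 0.5633 -0.0056  0.2824]
top mill 0.95 [0.525  0.0064 0.0049]
top mill 0.65 [ 0.5221 -0.4078  0.0009]
top cup_seat 0.73 [0.5215 0.0046 0.0871]
top cup_rim 0.86 [0.5234 0.0047 0.1296]
top cup_handle 0.61 [ 0.4453 -0.0306  0.1209]
top guard_hinge 0.73 [ 0.5969 -0.0094  0.1229]
top guard_edge 0.72 [ 0.5696 -0.0086  0.2801]
t 4.07 tcp [ 0.4571 -0.0706  0.2499] F [-0.5 -0.5  0.2] open -0.0
[[ 0.    -0.974 -0.226]
 [-0.    -0.226  0.974]
 [-1.    -0.    -0.   ]]
[ 0.4575 -0.071   0.1   ] -> tool [ 0.1499 -0.0002 -0.0005]
```

View pics/w1.png

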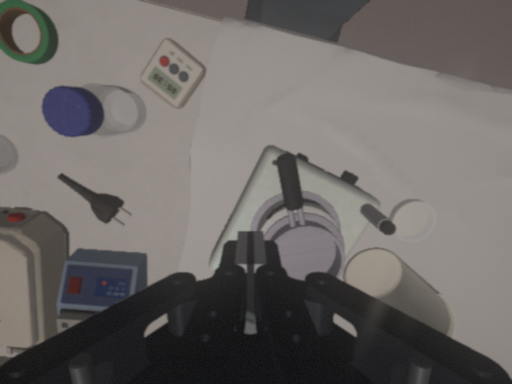

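The wrist view shows the black handle at (290,180) and the closed fingertips at (250,245), on its trailing side with clear space below. The post is at (380,220). All three cameras agree on the axis at (0.522,0.0045), the handle at 204° and the mill yaw at -11.5°. I'll descend and compute the push arc.

```bash
python3 -m inch '[[255,0.04,0,0,-4,0,0],[255,0.08,0,0,-8,0,0],[255,0.12,0,0,-9,0,0],[255,0.15,0,0,-9,0,0],[255,0.162,0,0,-9,0,0],[255,0.162,0,0,-9,0,0],[255,0.162,0,0,-9,0,0]]'
cat >> h.py <<'E'
AX=np.array([.5223,.0045])
def arc(phis,r=.088,d=.024,z=.087):
    p,M,s=pose(); psi0=np.degrees(np.arctan2(M[1,1],M[0,1]))%360
    print('t',round(s['t'],2),'tcp',np.round(p,4),'F',np.round(s['wrist_force'],1),'psi',round(psi0,1))
    q=p[:2]-AX
    for f in phis:
        a=np.radians(f);u=np.array([np.cos(a),np.sin(a)]);t=np.array([np.sin(a),-np.cos(a)])
        w=np.r_[AX+r*u-d*t,z]; print(f,np.round(M.T@(w-p),4),'turn',round(psi0-f,1))
E
python3 -c "
from h import *
arc(range(208,170,-4))"
```

```text
t: 4.65
ee_pos: [0.4571, -0.0705, 0.088]
eef_rot: [0.395, -0.586, 0.395, 0.587]
wrist_force: [-1.2, -0.2, 0.5]
opening: 0.0001
t 4.65 tcp [ 0.4571 -0.0705  0.088 ] F [-1.2 -0.2  0.5] psi 202.1
208 [ 0.001  -0.0035  0.012 ] turn -5.9
204 [ 0.001  -0.0014  0.018 ] turn -1.9
200 [0.001  0.0002 0.0242] turn 2.1
196 [0.001  0.0015 0.0304] turn 6.1
192 [0.001  0.0023 0.0367] turn 10.1
188 [0.001  0.0026 0.0431] turn 14.1
184 [0.001  0.0025 0.0495] turn 18.1
180 [0.001  0.002  0.0558] turn 22.1
176 [0.001  0.001  0.0621] turn 26.1
172 [ 0.001  -0.0004  0.0683] turn 30.1
```

```bash
python3 -m inch '[[255,0,-0.002,0.012,0,0,0],[255,0,-0.001,0.018,0,0,0],[255,0,0,0.024,2,0,0],[255,0,0.001,0.030,6,0,0],[255,0,0.002,0.037,10,0,0],[255,0,0.002,0.040,12,0,0],[255,0,0.003,0.043,14,0,0],[255,0,0.003,0.046,16,0,0],[255,0,0.002,0.049,18,0,0],[255,0,0.002,0.053,20,0,0],[255,0,0.002,0.056,22,0,0]]'; python3 -c "
from h import *
look('scene',['cup_handle']);look('top',['cup_handle'])
arc(range(178,134,-4))"
```

```text
t: 5.57
ee_pos: [0.4345, -0.0198, 0.089]
eef_rot: [0.5, -0.5, 0.5, 0.499]
wrist_force: [1.2, -7.7, -5.8]
opening: 0.0002
scene cup_handle 0.92 [0.4363 0.0047 0.1167]
scene cup_handle 0.27 [ 0.5992 -0.0138  0.1207]
t 5.77 tcp [ 0.4344 -0.0194  0.0889] F [-1.2 -2.4  0.6] psi 180.1
178 [0.0019 0.0009 0.003 ] turn 2.1
174 [0.0019 0.0022 0.0093] turn 6.1
170 [0.0019 0.0029 0.0156] turn 10.1
166 [0.0019 0.0033 0.0219] turn 14.1
162 [0.0019 0.0032 0.0283] turn 18.1
158 [0.0019 0.0027 0.0347] turn 22.1
154 [0.0019 0.0017 0.0409] turn 26.1
150 [0.0019 0.0003 0.0472] turn 30.1
146 [ 0.0019 -0.0016  0.0532] turn 34.1
142 [ 0.0019 -0.0038  0.0592] turn 38.1
138 [ 0.0019 -0.0065  0.065 ] turn 42.1
```

```bash
python3 -m inch '[[255,0.002,0.001,0.003,2,0,0],[255,0.002,0.002,0.007,5,0,0],[255,0.002,0.002,0.011,7,0,0],[255,0.002,0.003,0.016,10,0,0],[255,0.002,0.003,0.020,12,0,0],[255,0.002,0.003,0.024,15,0,0],[255,0.002,0.003,0.028,18,0,0],[255,0.002,0.003,0.032,20,0,0],[255,0.002,0.002,0.036,23,0,0],[255,0.002,0.002,0.040,25,0,0],[255,0.002,0.001,0.044,28,0,0]]'; python3 -c "
from h import *
look('scene',['cup_handle']);look('top',['cup_handle'])
arc(range(152,130,-3))"
```

```text
t: 6.68
ee_pos: [0.4328, 0.0243, 0.0871]
eef_rot: [0.606, -0.364, 0.606, 0.364]
wrist_force: [-4.4, -6.5, -5.4]
opening: -0.0002
scene cup_handle 0.68 [ 0.37   -0.1933 -0.002 ]
scene cup_handle 0.47 [0.4475 0.0464 0.1081]
t 6.88 tcp [0.4333 0.0248 0.0872] F [-1.7 -0.4 -1. ] psi 152.1
152 [ 0.0002 -0.0001 -0.0001] turn 0.1
149 [0.0002 0.001  0.0045] turn 3.1
146 [0.0002 0.0019 0.0092] turn 6.1
143 [0.0002 0.0025 0.014 ] turn 9.1
140 [0.0002 0.0029 0.0187] turn 12.1
137 [0.0002 0.0031 0.0235] turn 15.1
134 [0.0002 0.0029 0.0283] turn 18.1
131 [0.0002 0.0026 0.033 ] turn 21.1
```

```bash
python3 -m inch '[[255,0,0.001,0.003,2,0,0],[255,0,0.001,0.006,4,0,0],[255,0,0.002,0.009,6,0,0],[255,0,0.002,0.012,8,0,0],[255,0,0.002,0.014,9,0,0],[255,0,0.002,0.014,9,0,0]]'; python3 -c "
from h import *
arc(range(144,130,-3))"
```

```text
t: 7.38
ee_pos: [0.4374, 0.0382, 0.0872]
eef_rot: [0.633, -0.315, 0.633, 0.316]
wrist_force: [-4.1, -2.2, -3.6]
opening: 0.0003
t 7.38 tcp [0.4374 0.0382 0.0872] F [-4.1 -2.2 -3.6] psi 143.0
144 [ 0.0002 -0.0005 -0.0013] turn -1.0
141 [0.0002 0.0007 0.0033] turn 2.0
138 [0.0002 0.0017 0.008 ] turn 5.0
135 [0.0002 0.0024 0.0127] turn 8.0
132 [0.0002 0.0029 0.0174] turn 11.0
```

Not at the stop yet, because the force is still low. I'll continue in small steps.

```bash
python3 -m inch '[[255,0,0,0.002,1,0,0],[255,0,0,0.003,2,0,0],[255,0,0.001,0.005,3,0,0],[255,0,0.001,0.005,3,0,0]]'; python3 -c "
from h import *
arc([141,138])"
```

```text
t: 7.72
ee_pos: [0.4385, 0.0415, 0.0871]
eef_rot: [0.64, -0.297, 0.643, 0.297]
wrist_force: [-6.4, -11.8, -5.0]
opening: -0.0001
t 7.72 tcp [0.4385 0.0415 0.0871] F [ -6.4 -11.8  -5. ] psi 139.8
141 [ 0.0001 -0.0005 -0.    ] turn -1.2
138 [0.0001 0.0008 0.0046] turn 1.8
```

```bash
python3 -m inch '[[255,0,0,0.003,0,0,0],[255,0,0,0.004,0,0,0],[255,0,0,0.005,0,0,0],[255,0,0,0.005,0,0,0]]'; python3 -c "
from h import *
arc([141,138])
look('top',['cup_rim','cup_handle']);look('scene',['cup_rim','cup_handle'])"
```

```text
t: 8.05
ee_pos: [0.4387, 0.0421, 0.0869]
eef_rot: [0.638, -0.296, 0.646, 0.296]
wrist_force: [-15.1, -27.9, 3.6]
opening: -0.0001
t 8.05 tcp [0.4387 0.0421 0.0869] F [-15.1 -27.9   3.6] psi 139.5
141 [-0.0001 -0.0007 -0.0006] turn -1.5
138 [-0.0001  0.0006  0.004 ] turn 1.5
top cup_rim 0.87 [0.521  0.0065 0.1162]
scene cup_rim 0.59 [0.5248 0.0032 0.1087]
scene cup_handle 0.56 [0.5191 0.0016 0.0865]
scene cup_handle 0.4 [0.4562 0.0588 0.1052]
```

Firm stop: 32 N with only 0.6 mm of motion, the rim height reads about 0.113, and the handle is at home. Next I'll back off, rise and check.

```bash
python3 -m inch '[[255,0,0,-0.01,0,0,0],[255,0,0,-0.02,0,0,0],[255,-0.03,0,-0.025,-5,0,0],[255,-0.07,0,-0.025,-11,0,0],[255,-0.11,0,-0.025,-18,0,0],[255,-0.15,0,-0.025,-25,0,0],[255,-0.19,0,-0.025,-29,0,0],[255,-0.23,0,-0.025,-29,0,0],[255,-0.26,0,-0.025,-29,0,0],[255,-0.27,0,-0.025,-29,0,0],[255,-0.27,0,-0.025,-29,0,0]]'; python3 -c "
from h import *
for c in ['top','wrist','scene']: look(c,['cup_rim','cup_handle','guard_hinge','guard_edge'],save=c+'2.png')
to([[.618,-.015,.36],[.618,-.015,.235]])"
```

```text
t: 9.27
ee_pos: [0.4256, 0.0247, 0.3595]
eef_rot: [0.546, -0.447, 0.55, 0.447]
wrist_force: [0.6, -0.3, -1.1]
opening: -0.0004
top cup_rim 0.72 [0.3487 0.4573 0.0021]
top cup_rim 0.63 [0.5204 0.0046 0.1163]
top cup_handle 0.43 [ 0.4811  0.1739 -0.0027]
top cup_handle 0.24 [0.5758 0.1506 0.0011]
top guard_hinge 0.89 [ 0.5962 -0.0051  0.1213]
wrist cup_rim 0.65 [ 0.5218 -0.4051  0.003 ]
wrist cup_rim 0.6 [0.5207 0.01   0.1124]
wrist cup_handle 0.59 [0.4535 0.057  0.1035]
wrist guard_hinge 0.32 [ 5.257e-01  1.300e-03 -2.000e-04]
scene cup_rim 0.93 [0.5234 0.0023 0.1094]
scene cup_handle 0.72 [0.4568 0.0602 0.1041]
scene guard_hinge 0.64 [ 0.6016 -0.0127  0.1181]
scene guard_edge 0.62 [ 0.5638 -0.0092  0.2792]
t 10.02 tcp [0.425  0.0245 0.3571] F [ 0.7  0.5 -0.5] open -0.0
[[-0.01  -0.98   0.2  ]
 [-0.005  0.2    0.98 ]
 [-1.     0.008 -0.007]]
[ 0.618 -0.015  0.36 ] -> tool [-0.0045 -0.1969 -0.0002]
[ 0.618 -0.015  0.235] -> tool [ 0.1205 -0.198   0.0006]
```

```bash
python3 -m inch '[[255,-0.01,-0.04,0,0,0,0],[255,-0.01,-0.08,0,0,0,0],[255,-0.01,-0.12,0,0,0,0],[255,-0.01,-0.16,0,0,0,0],[255,-0.01,-0.198,0,0,0,0],[255,-0.01,-0.198,0,0,0,0],[255,-0.01,-0.198,0,0,0,0],[255,0.03,-0.198,0,0,0,0],[255,0.07,-0.198,0,0,0,0],[255,0.105,-0.198,0,0,0,0],[255,0.12,-0.198,0,0,0,0],[255,0.12,-0.198,0,0,0,0]]'
cat >> h.py <<'E'
def garc(ths,r=.12,d=.011):
    p,M,s=pose(); print('t',round(s['t'],2),'tcp',np.round(p,4),'F',np.round(s['wrist_force'],1))
    m=np.array([np.cos(np.radians(-11.5)),np.sin(np.radians(-11.5))])
    for th in ths:
        c,sn=np.cos(th),np.sin(th); x=.080-r*c+.004*sn+d; z=.121+r*sn+.004*c
        print(round(th,2),np.round(M.T@(np.r_[AX+m*x,z]-p),4))
E
python3 -c "
from h import *
look('scene',['guard_edge'],save='s3.png')
garc(np.arange(1.5,.5,-.1))"
```

```text
t: 11.02
ee_pos: [0.6158, -0.0152, 0.2331]
eef_rot: [0.542, -0.446, 0.553, 0.449]
wrist_force: [-0.3, 0.0, -0.4]
opening: 0.0
scene guard_edge 0.66 [0.4584 0.061  0.1078]
scene guard_edge 0.61 [ 0.5637 -0.0084  0.2834]
t 11.12 tcp [ 0.6177 -0.0154  0.2369] F [-0.   0.8  1.6]
1.5 [-0.004   0.011   0.0004]
1.4 [-0.0029  0.0229  0.0005]
1.3 [-0.0006  0.0347  0.0005]
1.2 [0.0029 0.0462 0.0005]
1.1 [0.0075 0.0573 0.0005]
1.0 [0.0132 0.0678 0.0006]
0.9 [0.02   0.0778 0.0006]
0.8 [0.0276 0.087  0.0007]
0.7 [0.0362 0.0954 0.0007]
0.6 [0.0456 0.1029 0.0008]
```

View pics/s3.png

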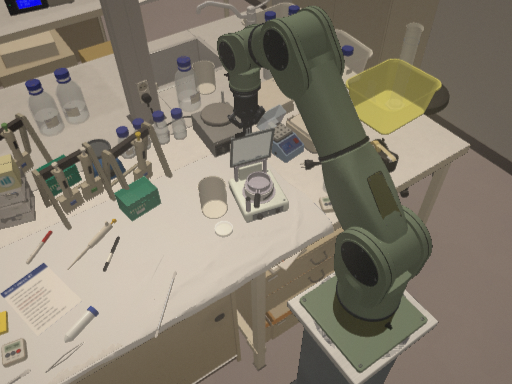

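The scene view shows the cup home with its handle at (257,200). The guard is upright at (252,150), the gripper is behind it at (247,110), and the arm is clear. Next I'll swing the guard down along the computed arc.

```bash
python3 -m inch '[[255,-0.004,0.011,0,0,0,0],[255,-0.003,0.023,0,0,0,0],[255,-0.001,0.035,0,0,0,0],[255,0.003,0.046,0,0,0,0],[255,0.005,0.052,0,0,0,0],[255,0.0075,0.057,0,0,0,0],[255,0.010,0.063,0,0,0,0],[255,0.013,0.068,0,0,0,0],[255,0.017,0.073,0,0,0,0],[255,0.020,0.078,0,0,0,0],[255,0.024,0.082,0,0,0,0],[255,0.028,0.087,0,0,0,0]]'; python3 -c "
from h import *
look('scene',['guard_edge']);look('top',['guard_edge'])
garc(np.arange(.8,-.1,-.08))"
```

```text
t: 12.12
ee_pos: [0.5319, 0.0019, 0.2093]
eef_rot: [0.544, -0.447, 0.551, 0.448]
wrist_force: [2.6, 1.1, 0.6]
opening: 0.0005
scene guard_edge 0.76 [0.4882 0.0093 0.2388]
t 12.32 tcp [0.5321 0.0017 0.2094] F [-0.5  0.8 -1.2]
0.8 [-0.0005 -0.0001  0.0008]
0.72 [0.0063 0.0066 0.0008]
0.64 [0.0136 0.0129 0.0009]
0.56 [0.0214 0.0185 0.0009]
0.48 [0.0296 0.0235 0.001 ]
0.4 [0.0382 0.0278 0.001 ]
0.32 [0.0471 0.0314 0.0011]
0.24 [0.0562 0.0343 0.0012]
0.16 [0.0656 0.0364 0.0012]
0.08 [0.0751 0.0378 0.0013]
0.0 [0.0847 0.0384 0.0014]
-0.08 [0.0943 0.0383 0.0014]
```

```bash
python3 -m inch '[[255,0.003,0.003,0,0,0,0],[255,0.006,0.007,0,0,0,0],[255,0.010,0.010,0,0,0,0],[255,0.014,0.013,0,0,0,0],[255,0.021,0.018,0,0,0,0],[255,0.026,0.021,0,0,0,0],[255,0.030,0.023,0,0,0,0],[255,0.038,0.028,0,0,0,0],[255,0.047,0.031,0,0,0,0],[255,0.056,0.034,0,0,0,0],[255,0.066,0.036,0,0,0,0],[255,0.066,0.036,0,0,0,0]]'; python3 -c "
from h import *
look('scene',['guard_edge']);look('top',['guard_edge'])
garc(np.arange(.2,-.1,-.05))"
```

```text
t: 13.32
ee_pos: [0.4951, 0.0086, 0.1422]
eef_rot: [0.543, -0.446, 0.552, 0.449]
wrist_force: [-0.9, 0.2, -0.3]
opening: 0.0
scene guard_edge 0.71 [0.4411 0.0204 0.1439]
top guard_edge 0.71 [ 0.4239 -0.2417 -0.0005]
t 13.52 tcp [0.4964 0.0085 0.1441] F [ 0.  -0.2  0.8]
0.2 [-0.0047 -0.0003  0.0012]
0.15 [0.0012 0.0009 0.0013]
0.1 [0.0071 0.0018 0.0013]
0.05 [0.0131 0.0024 0.0014]
0.0 [0.0191 0.0027 0.0014]
-0.05 [0.0251 0.0027 0.0015]
-0.1 [0.0311 0.0024 0.0015]
```

```bash
python3 -m inch '[[255,0.004,0.001,0,0,0,0],[255,0.008,0.002,0,0,0,0],[255,0.012,0.002,0,0,0,0],[255,0.015,0.002,0,0,0,0],[255,0.018,0.003,0,0,0,0],[255,0.020,0.003,0,0,0,0],[255,0.021,0.003,0,0,0,0],[255,0.021,0.003,0,0,0,0]]'; python3 -c "
from h import *
garc([0,-.03])
look('scene',['guard_edge'])"
```

```text
t: 14.18
ee_pos: [0.4933, 0.009, 0.1244]
eef_rot: [0.544, -0.447, 0.551, 0.448]
wrist_force: [-8.1, -0.2, 41.3]
opening: 0.0001
t 14.18 tcp [0.4933 0.009  0.1244] F [-8.1 -0.2 41.3]
0 [-0.0006 -0.0003  0.0014]
-0.03 [ 0.003  -0.0002  0.0014]
scene guard_edge 0.91 [0.4394 0.0202 0.12  ]
```

The guard is on its rest: 41 N at the wrist, and the tip is at the height for the shut angle. I'll release straight up and verify.

```bash
python3 -m inch '[[255,-0.01,0,0,0,0,0],[255,-0.04,0,0,0,0,0],[255,-0.08,0,0,0,0,0],[255,-0.12,0.02,0,0,0,0],[255,-0.15,0.04,0,0,0,0],[255,-0.18,0.06,0,0,0,0],[255,-0.2,0.07,0,0,0,0],[255,-0.2,0.07,0,0,0,0],[255,-0.2,0.07,0,0,0,0]]'; python3 -c "
from h import *
N=['cup_rim','cup_handle','guard_edge','beaker_pp','petri_0','bottle_100_0','timer','tape_roll','spatula']
p,_=look('scene',N);q,_=look('wrist',N[:3])
a=cv2.resize(p['img'][100:260,150:400],(500,320));b=cv2.resize(q['img'],(427,320))[:, :300]
b=cv2.resize(q['img'],(300,225)); b=np.vstack([b,np.zeros((95,300,3),np.uint8)])
cv2.imwrite('pics/end.png',np.hstack([a,b])[:,:,::-1])
to([0.4,0,.3])"
```

```text
t: 15.03
ee_pos: [0.4263, 0.0241, 0.3255]
eef_rot: [0.545, -0.448, 0.55, 0.447]
wrist_force: [-0.6, 0.6, -1.6]
opening: -0.0001
scene cup_handle 0.6 [0.4549 0.0575 0.1065]
scene guard_edge 0.63 [0.4376 0.0212 0.1233]
scene beaker_pp 0.58 [5.827e-01 1.516e-01 5.000e-04]
scene petri_0 0.79 [4.850e-01 1.699e-01 1.000e-04]
scene bottle_100_0 0.82 [ 0.4207 -0.2458  0.0023]
scene timer 0.64 [0.5214 0.0031 0.0906]
scene timer 0.52 [ 0.3679 -0.1937  0.0014]
scene spatula 0.57 [ 0.3453  0.4541 -0.    ]
wrist guard_edge 0.63 [0.4393 0.0228 0.1218]
t 15.73 tcp [0.4263 0.024  0.3248] F [0.1 0.6 0.2] open 0.0
[[-0.008 -0.98   0.2  ]
 [-0.005  0.2    0.98 ]
 [-1.     0.006 -0.007]]
[0.4 0.  0.3] -> tool [ 0.0251  0.0208 -0.0286]
```

View pics/end.png

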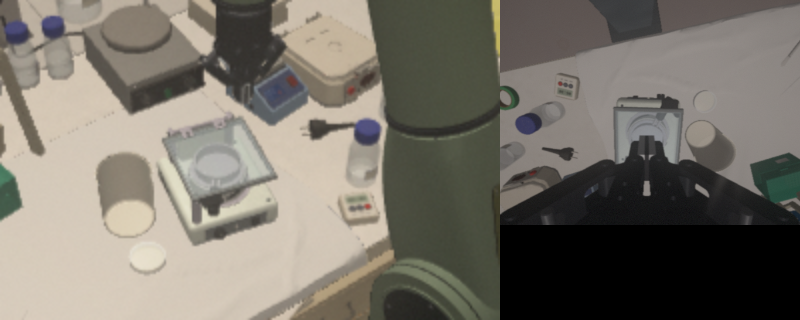

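The scene crop shows the guard lying level over the cup at (218,160), with the handle at (213,203) just right of the post. The neighbouring objects haven't moved and the arm is clear. Handing in.

```bash
python3 -c "
from station import job_done; print(job_done())"
```

```text
the job is handed in; nothing more can be done
None
```

The cup is fully home and the guard is shut over it. I handed the job in at about 16 s of the 61 s allowed.

- **Cup:** I pushed the handle clockwise from about 204° to about 142° (world angles), where it met a firm stop at about 32 N with only 0.6 mm of movement. With the arm clear, the handle's height read 104–106 mm (102 expected). The rim, last measured before the guard was closed, read 109–116 mm (113 expected).
- **Guard:** I swung it down from behind with the closed fingertips until it was firm on its post, at 41 N on the wrist. Its free edge then read 122–123 mm (121 expected when shut), and it looked level in the picture.
- **Other things:** The beaker, dish, front bottle, timer and spatula were found within about 6 mm of where they started. The last scene check did not report the second bottle or the tape roll, but the arm never went near them.

**Readings that disagreed:** The networks gave a few low-confidence false hits, such as taking the mill for the timer. They also missed the cup rim once it was under the guard. I set these aside because the pictures and the other views did not support them.

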